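# Lay the wire spools in the unwinding cradle

## Robot

A 6-joint arm with a two-finger parallel gripper is mounted at the origin on the work surface. World frame = base frame: x ahead of the robot, y to its left, z up, the work surface at z = 0. Lengths are in m, angles in rad, forces in N, time in s.
With the tool pointing down it reaches from about 0.35 to 0.925 m from the base axis. Payload 6.4 kg.
Tool frame: the origin (TCP) lies at the very end of the fingers, on their centre line; the grasp point (between the pads) lies 19 mm behind it; z points along the fingers, y is the line along which they close (so a half turn about z gives the same grasp; the last joint's range is limited). The gripper opens to 85 mm and grips with 20 to 120 N. Pads are 22 mm wide; open, the fingers measure 114 mm over their backs; the gripper's body (76 mm by 85 mm) begins 54 mm behind the grasp point. The pads swing forward as they close: fully open they stand 13 mm farther back than shut.
Start: joints at [-1.393, 0.245, 1.558, -0, 1.339, -0.174], TCP at [0.224, -0.61, 0.231] pointing down, gripper open.
Joint ranges: [-3.13, 3.13], [-1.02, 2.26], [0.13, 2.54], [-0.95, 4.09], [0.21, 2.88], [-2.74, 2.74]. Speed limits (rad/s): [2.57, 2.57, 3.14, 3.14, 3.14, 3.14].

## Interface

Orientations are given as [roll, pitch, yaw] about the fixed x, y, z axes, in that order (R = Rz(yaw) Ry(pitch) Rx(roll)).
In Python, from station import * gives the robot as it stands.
- The arm moves only by the tool jog_arm, never from a script. Its argument "rows" is a list of rows, each a list of 7 numbers: the opening, from 0 (shut) to 1 (fully open), then the shift along the world's x, y, z in m, then the turn, a rotation vector about the world's x, y, z in rad. A call has exactly 5 rows; each row is the pose to reach, as a shift and turn from the pose commanded when the call began; what a row does not reach only later rows make up. A row lasts 1/10 s, in which the tool goes at most 50 mm and 8.59 degrees, less where a joint would pass 70% of its speed; a pose out of reach is approached as far as the arm can. A call with a gripper value outside its range is refused whole. The fingers move at their own pace and stop on an object; "newtons" is the grip in N (left out, the last holds). Time passes only in rows, so rows that repeat a pose let the fingers close, or fill a call up. It gives the time, the measured TCP pose, the force, the opening and the grip force at its end, in the units of the state.
- state(): the state, without advancing time (a new reading comes with each control period).
- snapshot(name): name is "scene" or "top"; returns a dict with "pixels" (384x512x3 uint8, red, green, blue), "camera_matrix" (3x3 intrinsics, pixels), "world_from_camera" (4x4, takes a point from camera to world coordinates). Camera axes: x right, y up, looking along -z (the intrinsics and any distortion apply to the point x, -y, -z); pixel columns grow to the right and rows downward; lengths in m; the calibration is good to about 2 mm. A picture is of the moment at which its call begins. There is no depth.
- sign_off(): hands the job in; it is judged then, once.
The state is a dict: "time_s": time; "joint_positions": joint angles; "joint_vel": joint speeds; "tau": joint torques, N m; "tool_pos": TCP position; "eef_rot": TCP orientation; "ft_force": force on the tool from outside, world axes, zero at the start; "wrist_torque": the same for the moment, N m; "gripper_width": finger opening in m; "finger_force": force on a finger pad.
Only numpy, scipy, OpenCV 4.12 (cv2) and the standard library are available. Lean on these libraries where they do the work, as an engineer would, in place of code of your own. Each camera call takes 0.05 s, during which the arm holds its last target. There are 200 camera calls.

## Task

Tip over both standing wire spools with a fingertip so that each lies on its side along its own lane of the wooden cradle, its top end falling towards the tall stop of that lane, then push each lying spool along its lane until its end rests against that stop. Only push them: do not pick up or carry the spools, and leave the jar, the steel block and the stone tray where they are.

Things in the scene. Friction and masses are not known exactly. Their poses are not given: they have to be found in the camera images.
- cradle: Fixed pale wooden cradle, 226 mm (its x) by 132 mm (its y), turned up to 0.6 rad. Origin: centre of its underside; z up. Two open-topped lanes run along x, centre lines at y = +31 and -31 mm, each 190 mm long inside (x -95 to +95) and 54 mm wide, rubber floor 6 mm above the bench. Walls 20 mm high above the bench, 8 mm thick. Each lane has a low wall at one end and a tall stop at the other.
- stop_a (a point): Top edge, mid-width, of the inner face of the +y lane's tall stop, at that lane's +x end: cradle (95, 31, 40) mm. The stop is a wooden block 40 mm high, 18 mm thick; the low end wall is at -x, 20 mm high. A spool pushed near its top towards the stop tips about its foot and does not slide.
- stop_b (a point): The same point of the -y lane's tall stop, at that lane's -x end: cradle (-95, -31, 40) mm. This lane's low end wall is at +x.
- tall_spool: The taller of two wire spools: grey flanges 48 mm in diameter, 6 mm thick, copper wire 38 mm in diameter between, 85 mm long, 300 g (varies by 30 %). Starts standing on the floor of either lane (which varies), 4 to 16 mm from the low end wall. Origin: centre of the underside it stands on; z along its axis towards the other end. It is round: yaw means nothing.
- tall_spool_top (a point): Centre of the tall spool's upper end face (85 mm from its origin along its z); once tipped, the end that must rest against the stop.
- tall_spool_mid (a point): Middle of the tall spool's axis, 42.5 mm from its origin. It is 30 mm above the bench when the spool lies flat in its lane.
- short_spool: The shorter of two wire spools: grey flanges 48 mm in diameter, 6 mm thick, copper wire 38 mm in diameter between, 62 mm long, 220 g (varies by 30 %). Starts standing on the floor of either lane (which varies), 4 to 16 mm from the low end wall. Origin: centre of the underside it stands on; z along its axis towards the other end. It is round: yaw means nothing.
- short_spool_top (a point): Centre of the short spool's upper end face (62 mm from its origin along its z); once tipped, the end that must rest against the stop.
- short_spool_mid (a point): Middle of the short spool's axis, 31 mm from its origin. It is 30 mm above the bench when the spool lies flat in its lane.
- jar: Bystander: small closed jar with a white cap, 48 mm in diameter, 55 mm high, standing loose on the bench beside the cradle on its +y side. Origin: centre of its underside.
- bench_block: Bystander: square steel block 64 x 64 x 20 mm, loose on the bench beside the cradle on its +y side. Origin: centre of its underside.
- stone_tray: Bystander: black tray with fifteen compartments of small stones, 150 x 100 x 20 mm, loose on the bench beside the cradle on its -y side. Origin: centre of its underside.

How it is judged:
By the outcome, as a careful person would: the job done as asked, in the order asked, and still so for the second after the job is handed in, with the robot touching nothing.
It also fails if it takes over 54 s, if anything falls off the work surface, if the arm or the gripper's body presses on something with over 40 N, if the wrist force passes 120 N, or if a joint passes its speed limit or range.

## Working session

There is one attempt and no reset: what is moved stays moved. The work goes in short steps, Python scripts to look and compute and a tool call to move; the robot and the scene stay as the last step left them, time stands still between calls to the robot, and variables do not carry over. Pictures are saved under pics/ and viewed, at most 10 in all, crops included, and the job is handed in when it is done.

Besides the shell and the picture viewer there is one more tool, called after "Request:" by a JSON object that holds its "method" and its "body", one argument or row to a line. jog_arm: Moves the arm, as the interface text tells. Its arguments: {"type":"object","properties":{"rows":{"type":"array"},"newtons":{"type":"number"}},"required":["rows"]}

```bash
mkdir -p pics; ls
python3 - <<'E'
from station import *
import cv2
for n in("scene","top"):
    s=snapshot(n); cv2.imwrite(f"pics/{n}0.png",cv2.cvtColor(s["pixels"],cv2.COLOR_RGB2BGR))
    print(s["camera_matrix"],s["world_from_camera"].round(4) if hasattr(s["world_from_camera"],'round') else s["world_from_camera"],[k for k in s])
print(state())
E
```

```text
pics
[[412.44456685   0.         249.19323114]
 [  0.         412.44456685 192.86950358]
 [  0.           0.           1.        ]] [[-0.8749 -0.3463  0.3385  0.8386]
 [ 0.4842 -0.6186  0.6188  0.5646]
 [-0.0049  0.7053  0.7089  0.6925]
 [ 0.      0.      0.      1.    ]] ['pixels', 'camera_matrix', 'world_from_camera']
[[461.90771306   0.         253.59545505]
 [  0.         461.90771306 193.64338719]
 [  0.           0.           1.        ]] [[-0.0925  0.972  -0.2161  0.3674]
 [-0.9957 -0.0899  0.0219  0.0544]
 [ 0.0019  0.2172  0.9761  0.9931]
 [ 0.      0.      0.      1.    ]] ['pixels', 'camera_matrix', 'world_from_camera']
{'time_s': 0.1, 'joint_positions': array([-1.39311382e+00,  2.45743561e-01,  1.55891718e+00, -1.76494084e-05,
        1.33872440e+00, -1.74067917e-01]), 'joint_vel': array([ 0.00049674, -0.00235743, -0.00391012, -0.00192776,  0.00045074,
       -0.00011903]), 'tau': array([ 6.84535407e-04, -4.30672359e+01, -3.27128506e+01, -1.60801274e-04,
        2.80698849e-03, -1.03827176e-05]), 'tool_pos': array([ 0.22387999, -0.60967559,  0.23027748]), 'eef_rot': array([-3.13982427e+00, -2.93532497e-04,  3.51754241e-01]), 'ft_force': array([0.08745251, 1.08449078, 0.50828514]), 'wrist_torque': array([0.04137989, 0.0222113 , 0.01688439]), 'finger_force': 0.0, 'gripper_width': 0.08560977554893243}
```

View pics/scene0.png

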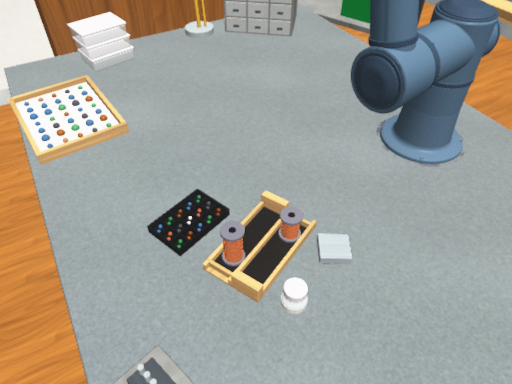

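View pics/top0.png

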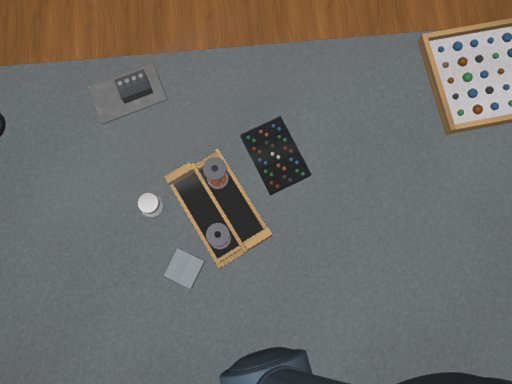

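The scene view shows the tall spool at about (232,240), in the lane beside the tray, and the short one at (290,222) in the jar-side lane. In the top view the tall spool's top is near (214,168) and the short one's near (218,232). The tall stops are at (181,172) and (257,240).

```bash
cat > h.py <<'E'
import numpy as np,cv2
def ray(s,uv,z):
    K,T=np.array(s["camera_matrix"]),np.array(s["world_from_camera"])
    p=np.linalg.inv(K)@[uv[0],uv[1],1]; d=T[:3,:3]@[p[0],-p[1],-p[2]]; o=T[:3,3]
    return o+d*(z-o[2])/d[2]
def proj(s,P):
    K,T=np.array(s["camera_matrix"]),np.array(s["world_from_camera"])
    c=T[:3,:3].T@(np.array(P)-T[:3,3]); q=K@[c[0],-c[1],-c[2]]; return q[:2]/q[2]
E
python3 - <<'E'
from station import *
from h import *
s=snapshot("top"); im=s["pixels"]
hsv=cv2.cvtColor(im,cv2.COLOR_RGB2HSV)
m=cv2.inRange(hsv,(10,70,120),(28,255,255)); m[:120]=0; m[300:]=0; m[:,:150]=0; m[:,290:]=0
m=cv2.morphologyEx(m,cv2.MORPH_CLOSE,np.ones((3,3)))
c=max(cv2.findContours(m,0,2)[0],key=cv2.contourArea); r=cv2.minAreaRect(c); print(r,cv2.boxPoints(r))
# world points of contour at wall height
W=np.array([ray(s,p[0],.02)[:2] for p in c],np.float32); R=cv2.minAreaRect(W);print("world rect z=.02",R,cv2.boxPoints(R))
c2=im[140:280,150:290]
cv2.imwrite("pics/crop1.png",cv2.cvtColor(cv2.resize(c2,(560,560),interpolation=cv2.INTER_CUBIC),cv2.COLOR_RGB2BGR))
E
```

```text
((217.6630859375, 206.0150146484375), (107.24344635009766, 63.35028076171875), 58.392494201660156) [[162.58368 176.94849]
 [216.53647 143.74677]
 [272.7425  235.08154]
 [218.7897  268.28326]]
world rect z=.02 ((0.5648964047431946, 0.11291539669036865), (0.23366296291351318, 0.13319124281406403), 26.832475662231445) [[0.43058398 0.11960489]
 [0.49070433 0.00075433]
 [0.69920886 0.10622591]
 [0.6390885  0.22507647]]
```

View pics/crop1.png

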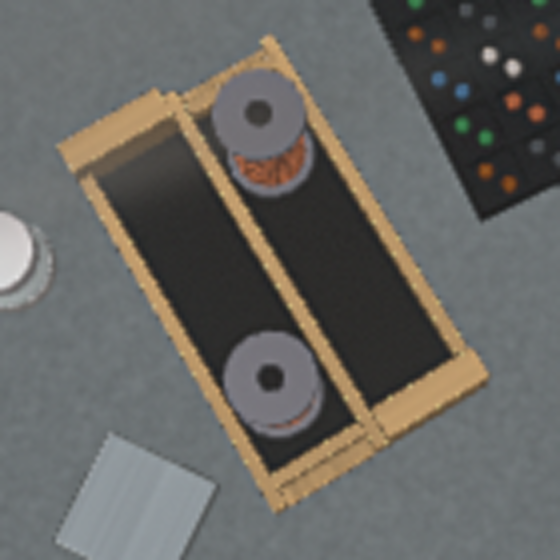

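The crop shows the tall top's centre at (258,113) and the short top's at (270,378). The inner edge of stop_a is near (130,144) and of stop_b near (416,381).

Run:
```python
from station import *
from h import *
s=snapshot("top"); f=lambda u,v,z: ray(s,(150+u/4-.4,140+v/4-.4),z)
A=f(130,144,.04);B=f(416,381,.04);print(A,B,np.linalg.norm(A-B))
d=A-B; yaw=np.arctan2(d[1],d[0])-np.arctan2(62,190); c=(A+B)/2;print("yaw",yaw,"c",c)
yaw=(yaw+np.radians(26.83))/2
R=np.array([[np.cos(yaw),-np.sin(yaw)],[np.sin(yaw),np.cos(yaw)]])
for n,u,v,z in(("tall",258,113,.091),("short",270,378,.068),("tallfoot",270,150,.012),("lowcorner a",278,510,.02),("low corner b",268,36,.02),("blk",110,433,.02),("blk2",216,487,.02),("jar",5,250,.055),("jarR",30,250,.055)):
    p=f(u,v,z); print(n,p.round(4),(R.T@(p-c)[:2]*1000).round(1))
# scene check
t=snapshot("scene")
hsv=cv2.cvtColor(t["pixels"],cv2.COLOR_RGB2HSV)
for n,P in(("tall",f(258,113,.091)),("short",f(270,378,.068)),("A",A),("B",B)):print(n,proj(t,P))
im=t["pixels"][180:305,190:340]
cv2.imwrite("pics/crop2.png",cv2.cvtColor(cv2.resize(im,None,fx=4,fy=4,interpolation=cv2.INTER_CUBIC),cv2.COLOR_RGB2BGR))
```

```text
[0.63166929 0.18112053 0.04      ] [0.49128069 0.04109128 0.04      ] 0.19828552327030663
yaw 0.46869513947003266 c [0.56147499 0.1111059  0.04      ]
tall [0.6278 0.1089 0.091 ] [ 58.1 -31.9]
short [0.4959 0.1145 0.068 ] [-57.   32.6]
tallfoot [0.629  0.1086 0.012 ] [ 59.1 -32.7]
lowcorner a [0.4333 0.1187 0.02  ] [-111.    64.6]
low corner b [0.6917 0.1044 0.02  ] [113.2 -64.8]
blk [0.4814 0.2035 0.02  ] [-29.7 118.6]
blk2 [0.4481 0.15   0.02  ] [-83.6  85.9]
jar [0.5768 0.2469 0.055 ] [ 75.  114.2]
jarR [0.5756 0.234  0.055 ] [ 68.1 103.3]
tall [231.57630041 229.56019823]
short [291.00813951 214.25323887]
A [248.4011511  273.97212651]
B [273.62225388 200.23925172]
```

View pics/crop2.png

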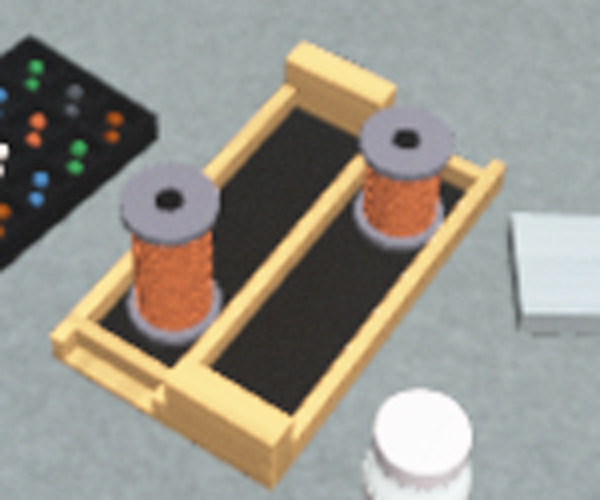

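The two views agree: centre (0.5615, 0.111), yaw 0.468, the tall spool at cradle x≈+58 in the −y lane and the short one at x≈−57 in the +y lane. I'm moving towards the far side of the tall spool with the fingers shut.

Request:
{"method": "jog_arm", "body": {
  "rows": [
    [0, 0.025, 0.042, 0, 0, 0, 0.03],
    [0, 0.05, 0.084, 0, 0, 0, 0.06],
    [0, 0.075, 0.126, 0, 0, 0, 0.09],
    [0, 0.1, 0.168, 0, 0, 0, 0.117],
    [0, 0.125, 0.208, 0, 0, 0, 0.117]
  ],
  "newtons": 40
}}

```text
time_s: 0.75
tool_pos: [0.3496, -0.4003, 0.2312]
eef_rot: [3.142, -0.0, 0.469]
ft_force: [0.2, -1.1, -0.3]
gripper_width: 0.0124
finger_force: 0.0
```

Request:
{"method": "jog_arm", "body": {
  "rows": [
    [0, 0.025, 0.042, 0, 0, 0, 0],
    [0, 0.05, 0.084, 0, 0, 0, 0],
    [0, 0.075, 0.126, 0, 0, 0, 0],
    [0, 0.1, 0.168, 0, 0, 0, 0],
    [0, 0.125, 0.208, 0, 0, 0, 0]
  ]
}}

```text
time_s: 1.25
tool_pos: [0.4746, -0.1922, 0.2315]
eef_rot: [3.141, -0.0, 0.469]
ft_force: [0.0, -0.8, 0.1]
gripper_width: 0.0002
finger_force: 0.0
```

Request:
{"method": "jog_arm", "body": {
  "rows": [
    [0, 0.025, 0.042, 0, 0, 0, 0],
    [0, 0.05, 0.084, 0, 0, 0, 0],
    [0, 0.075, 0.126, 0, 0, 0, 0],
    [0, 0.1, 0.168, 0, 0, 0, 0],
    [0, 0.125, 0.208, 0, 0, 0, 0]
  ]
}}

```text
time_s: 1.75
tool_pos: [0.5997, 0.0159, 0.2313]
eef_rot: [3.141, -0.0, 0.469]
ft_force: [0.2, -0.7, 1.2]
gripper_width: 0.0003
finger_force: 0.0
```

Request:
{"method": "jog_arm", "body": {
  "rows": [
    [0, 0.024, 0.039, 0, 0, 0, 0],
    [0, 0.048, 0.078, 0, 0, 0, 0],
    [0, 0.071, 0.115, 0, 0, 0, 0],
    [0, 0.071, 0.115, -0.04, 0, 0, 0],
    [0, 0.071, 0.115, -0.08, 0, 0, 0]
  ]
}}

```text
time_s: 2.25
tool_pos: [0.6715, 0.1304, 0.1517]
eef_rot: [3.14, -0.003, 0.471]
ft_force: [-0.4, 0.5, -0.6]
gripper_width: 0.0
finger_force: 0.0
```

Request:
{"method": "jog_arm", "body": {
  "rows": [
    [0, 0, 0, -0.03, 0, 0, 0],
    [0, 0, 0, -0.055, 0, 0, 0],
    [0, 0, 0, -0.067, 0, 0, 0],
    [0, 0, 0, -0.067, 0, 0, 0],
    [0, 0, 0, -0.067, 0, 0, 0]
  ]
}}

```text
time_s: 2.75
tool_pos: [0.6708, 0.1288, 0.0856]
eef_rot: [3.141, -0.002, 0.469]
ft_force: [0.1, 0.2, 0.6]
gripper_width: 0.0002
finger_force: 0.0
```

Run:
```python
from station import *
from h import *
a=snapshot("top")["pixels"][120:270,150:290];b=snapshot("scene")["pixels"][160:310,190:330]
cv2.imwrite("pics/near.png",cv2.cvtColor(cv2.resize(np.hstack([a,b]),(746,400),interpolation=cv2.INTER_CUBIC),cv2.COLOR_RGB2BGR))
```

```text
(no output)
```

View pics/near.png

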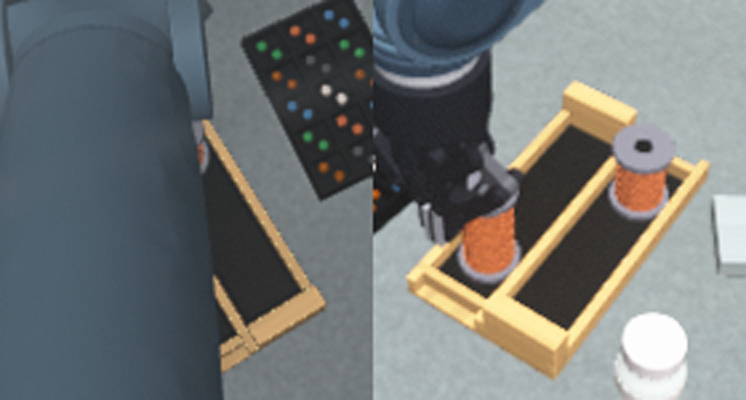

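The right half (scene view) shows the shut fingertips just behind the tall spool's top flange, around (435,210), clear of everything else. Next I push it over.

Request:
{"method": "jog_arm", "body": {
  "rows": [
    [0, -0.012, -0.0055, 0, 0, 0, 0],
    [0, -0.02, -0.0095, 0, 0, 0, 0],
    [0, -0.028, -0.0135, 0, 0, 0, 0],
    [0, -0.036, -0.0175, 0, 0, 0, 0],
    [0, -0.044, -0.0215, 0, 0, 0, 0]
  ]
}}

```text
time_s: 3.35
tool_pos: [0.6254, 0.1069, 0.0845]
eef_rot: [3.141, -0.0, 0.469]
ft_force: [-0.1, -0.7, -0.1]
gripper_width: -0.0002
finger_force: 0.1
```

Request:
{"method": "jog_arm", "body": {
  "rows": [
    [0, -0.006, -0.003, 0, 0, 0, 0],
    [0, -0.012, -0.006, 0, 0, 0, 0],
    [0, -0.018, -0.009, 0, 0, 0, 0],
    [0, -0.018, -0.009, 0, 0, 0, 0],
    [0, -0.01, -0.005, 0.03, 0, 0, 0]
  ]
}}

```text
time_s: 3.85
tool_pos: [0.612, 0.102, 0.1098]
eef_rot: [-3.137, 0.009, 0.468]
ft_force: [0.1, 0.3, -0.4]
gripper_width: 0.0
finger_force: 0.0
```

Run:
```python
from station import *
from h import *
b=snapshot("scene")["pixels"][160:310,190:340]
cv2.imwrite("pics/tip1.png",cv2.cvtColor(cv2.resize(b,(450,450),interpolation=cv2.INTER_CUBIC),cv2.COLOR_RGB2BGR))
```

```text
(no output)
```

View pics/tip1.png

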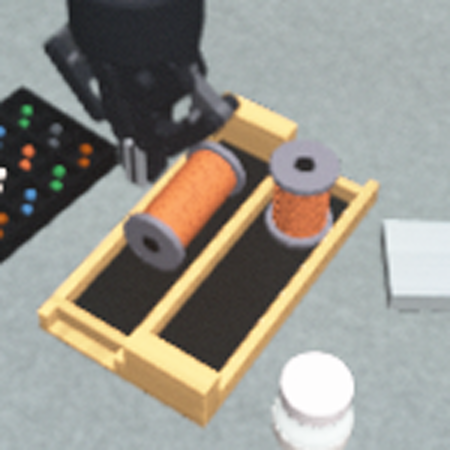

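The tall spool now lies flat in its lane with its top towards stop_b. Next is the short one.

Request:
{"method": "jog_arm", "body": {
  "rows": [
    [0, 0, 0, 0.045, 0, 0, 0],
    [0, -0.02, -0.001, 0.07, 0, 0, 0],
    [0, -0.065, -0.003, 0.07, 0, 0, 0],
    [0, -0.11, -0.006, 0.07, 0, 0, 0],
    [0, -0.158, -0.009, 0.07, 0, 0, 0]
  ]
}}

```text
time_s: 4.4
tool_pos: [0.4571, 0.0932, 0.1847]
eef_rot: [3.141, -0.001, 0.469]
ft_force: [0.2, -0.2, 0.9]
gripper_width: -0.0001
finger_force: 0.0
```

Request:
{"method": "jog_arm", "body": {
  "rows": [
    [0, -0.003, 0, -0.02, 0, 0, 0],
    [0, -0.003, 0, -0.06, 0, 0, 0],
    [0, -0.003, 0, -0.1, 0, 0, 0],
    [0, -0.003, 0, -0.12, 0, 0, 0],
    [0, -0.003, 0, -0.12, 0, 0, 0]
  ]
}}

```text
time_s: 4.9
tool_pos: [0.4526, 0.0934, 0.0615]
eef_rot: [-3.139, 0.005, 0.469]
ft_force: [0.4, 0.8, 0.3]
gripper_width: 0.0
finger_force: 0.0
```

Request:
{"method": "jog_arm", "body": {
  "rows": [
    [0, 0.012, 0.006, 0, 0, 0, 0],
    [0, 0.02, 0.01, 0, 0, 0, 0],
    [0, 0.028, 0.014, 0, 0, 0, 0],
    [0, 0.036, 0.0175, 0, 0, 0, 0],
    [0, 0.044, 0.0215, 0, 0, 0, 0]
  ]
}}

```text
time_s: 5.4
tool_pos: [0.5001, 0.1151, 0.0649]
eef_rot: [3.141, -0.001, 0.469]
ft_force: [1.3, 0.1, 0.3]
gripper_width: 0.0003
finger_force: 0.0
```

Request:
{"method": "jog_arm", "body": {
  "rows": [
    [0, 0.006, 0.003, 0, 0, 0, 0],
    [0, 0.012, 0.006, 0, 0, 0, 0],
    [0, 0.018, 0.009, 0, 0, 0, 0],
    [0, 0.018, 0.009, 0, 0, 0, 0],
    [0, 0.01, 0.005, 0.03, 0, 0, 0]
  ]
}}

```text
time_s: 5.9
tool_pos: [0.5061, 0.1198, 0.0908]
eef_rot: [-3.138, 0.008, 0.469]
ft_force: [0.1, 0.1, -0.3]
gripper_width: 0.0
finger_force: 0.0
```

Run:
```python
from station import *
from h import *
b=snapshot("scene")["pixels"][160:310,190:340]
cv2.imwrite("pics/tip2.png",cv2.cvtColor(cv2.resize(b,(600,600),interpolation=cv2.INTER_CUBIC),cv2.COLOR_RGB2BGR))
```

```text
(no output)
```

View pics/tip2.png

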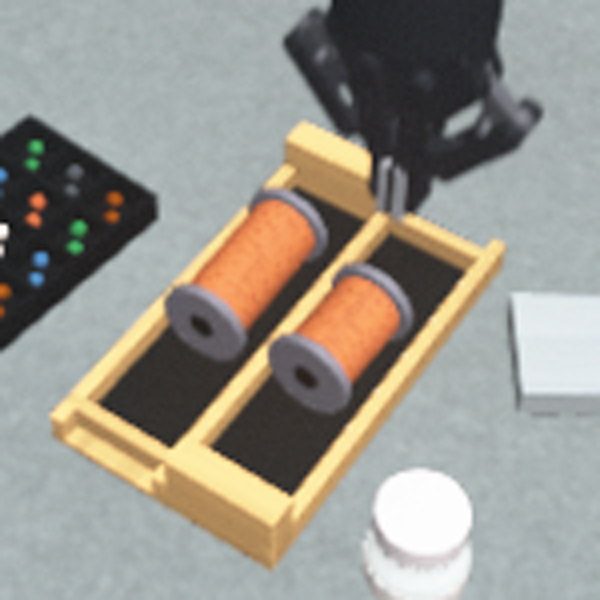

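Both spools are lying in their lanes. Next I go down behind the short one and push it to stop_a.

Request:
{"method": "jog_arm", "body": {
  "rows": [
    [0, -0.009, -0.005, 0, 0, 0, 0],
    [0, -0.017, -0.0095, -0.01, 0, 0, 0],
    [0, -0.017, -0.0095, -0.04, 0, 0, 0],
    [0, -0.017, -0.0095, -0.068, 0, 0, 0],
    [0, -0.017, -0.0095, -0.068, 0, 0, 0]
  ]
}}

```text
time_s: 6.45
tool_pos: [0.4865, 0.1099, 0.0211]
eef_rot: [-3.136, 0.01, 0.468]
ft_force: [-0.9, -0.3, -0.8]
gripper_width: 0.0002
finger_force: 0.0
```

Request:
{"method": "jog_arm", "body": {
  "rows": [
    [0, 0.009, 0.0045, 0, 0, 0, 0],
    [0, 0.018, 0.009, 0, 0, 0, 0],
    [0, 0.027, 0.0135, 0, 0, 0, 0],
    [0, 0.036, 0.018, 0, 0, 0, 0],
    [0, 0.045, 0.0225, 0, 0, 0, 0]
  ]
}}

```text
time_s: 6.95
tool_pos: [0.5382, 0.1333, 0.027]
eef_rot: [3.141, -0.001, 0.469]
ft_force: [-1.6, -2.2, 1.8]
gripper_width: -0.0001
finger_force: 1.1
```

Request:
{"method": "jog_arm", "body": {
  "rows": [
    [0, 0.006, 0.003, 0, 0, 0, 0],
    [0, 0.012, 0.006, 0, 0, 0, 0],
    [0, 0.017, 0.0085, 0, 0, 0, 0],
    [0, 0.022, 0.011, 0, 0, 0, 0],
    [0, 0.024, 0.012, 0, 0, 0, 0]
  ]
}}

```text
time_s: 7.45
tool_pos: [0.5615, 0.145, 0.0262]
eef_rot: [3.142, -0.0, 0.469]
ft_force: [-2.5, -1.1, 1.1]
gripper_width: -0.0005
finger_force: 1.2
```

Request:
{"method": "jog_arm", "body": {
  "rows": [
    [0, 0.0009, 0.00045, 0, 0, 0, 0],
    [0, 0.0018, 0.0009, 0, 0, 0, 0],
    [0, 0.0027, 0.00135, 0, 0, 0, 0],
    [0, 0.0036, 0.0018, 0, 0, 0, 0],
    [0, 0.0045, 0.00225, 0, 0, 0, 0]
  ]
}}

```text
time_s: 7.95
tool_pos: [0.5655, 0.1471, 0.0262]
eef_rot: [-3.142, 0.0, 0.469]
ft_force: [-1.1, -0.6, 1.3]
gripper_width: 0.0001
finger_force: 0.8
```

Request:
{"method": "jog_arm", "body": {
  "rows": [
    [0, 0.0007, 0.00035, 0, 0, 0, 0],
    [0, 0.0013, 0.0007, 0, 0, 0, 0],
    [0, 0.002, 0.001, 0, 0, 0, 0],
    [0, 0.0027, 0.00135, 0, 0, 0, 0],
    [0, 0.0027, 0.00135, 0, 0, 0, 0]
  ]
}}

```text
time_s: 8.45
tool_pos: [0.5683, 0.1485, 0.0263]
eef_rot: [3.142, -0.0, 0.469]
ft_force: [-0.7, -0.9, 0.2]
gripper_width: -0.0001
finger_force: 0.3
```

Request:
{"method": "jog_arm", "body": {
  "rows": [
    [0, 0.0005, 0.00025, 0, 0, 0, 0],
    [0, 0.001, 0.0005, 0, 0, 0, 0],
    [0, 0.0015, 0.0008, 0, 0, 0, 0],
    [0, 0.002, 0.001, 0, 0, 0, 0],
    [0, 0.002, 0.001, 0, 0, 0, 0]
  ]
}}

```text
time_s: 8.95
tool_pos: [0.5687, 0.1489, 0.0262]
eef_rot: [-3.141, 0.004, 0.469]
ft_force: [-8.3, -3.7, 5.7]
gripper_width: -0.0
finger_force: 4.4
```

A reaction of about 10 N shows the short spool is against its stop. I back off, then go behind the tall one.

Request:
{"method": "jog_arm", "body": {
  "rows": [
    [0, -0.01, -0.005, 0, 0, 0, 0],
    [0, -0.022, -0.011, 0, 0, 0, 0],
    [0, -0.022, -0.011, 0.03, 0, 0, 0],
    [0, -0.022, -0.011, 0.07, 0, 0, 0],
    [0, -0.022, -0.011, 0.1, 0, 0, 0]
  ]
}}

```text
time_s: 9.45
tool_pos: [0.5488, 0.1384, 0.1285]
eef_rot: [3.141, -0.003, 0.469]
ft_force: [1.8, -0.3, 0.3]
gripper_width: -0.0004
finger_force: 0.0
```

Request:
{"method": "jog_arm", "body": {
  "rows": [
    [0, 0.03, -0.008, 0, 0, 0, 0],
    [0, 0.065, -0.018, 0, 0, 0, 0],
    [0, 0.087, -0.025, 0, 0, 0, 0],
    [0, 0.087, -0.025, -0.03, 0, 0, 0],
    [0, 0.087, -0.025, -0.04, 0, 0, 0]
  ]
}}

```text
time_s: 9.95
tool_pos: [0.634, 0.113, 0.0837]
eef_rot: [-3.14, 0.003, 0.468]
ft_force: [-1.3, -0.1, -1.0]
gripper_width: 0.0
finger_force: 0.0
```

Run:
```python
from station import *
from h import *
b=snapshot("scene")["pixels"][160:310,190:340]
cv2.imwrite("pics/p3.png",cv2.cvtColor(cv2.resize(b,(600,600),interpolation=cv2.INTER_CUBIC),cv2.COLOR_RGB2BGR))
```

```text
(no output)
```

View pics/p3.png

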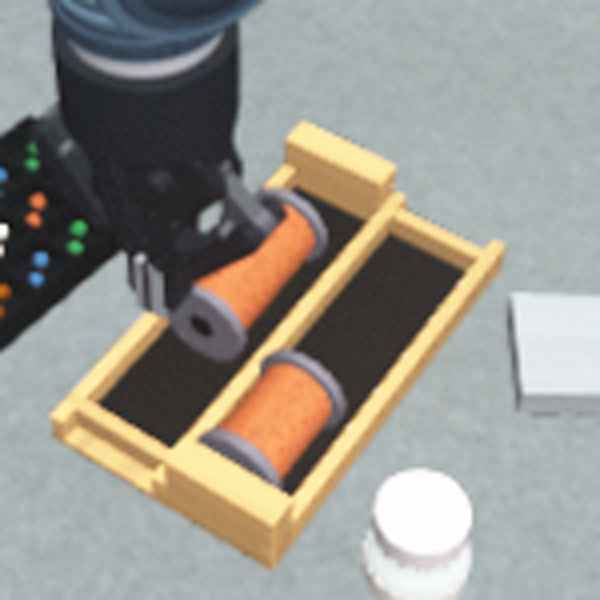

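The short spool now touches stop_a. The finger hangs near (150,290), and the tall spool's rear flange centre is at (203,322). I'll check the clearance before going down.

Run:
```python
from station import *
from h import *
s=snapshot("scene"); p=ray(s,(190+203/4-.4,160+322/4-.4),.03)[:2]-[.5615,.1111]
print(p@[.892,.4516],p@[-.4516,.892]); print(proj(s,state()["tool_pos"]))
```

```text
0.030707021711710917 -0.03238164607266264
[230.38424867 234.70842992]
```

Request:
{"method": "jog_arm", "body": {
  "rows": [
    [0, 0, 0, -0.02, 0, 0, 0],
    [0, 0, 0, -0.045, 0, 0, 0],
    [0, 0, 0, -0.06, 0, 0, 0],
    [0, 0, 0, -0.06, 0, 0, 0],
    [0, -0.005, -0.0025, -0.06, 0, 0, 0]
  ]
}}

```text
time_s: 10.55
tool_pos: [0.6308, 0.1111, 0.0272]
eef_rot: [3.141, -0.001, 0.469]
ft_force: [0.6, -0.6, 0.4]
gripper_width: -0.0002
finger_force: 0.0
```

Request:
{"method": "jog_arm", "body": {
  "rows": [
    [0, -0.008, -0.004, 0, 0, 0, 0],
    [0, -0.016, -0.008, 0, 0, 0, 0],
    [0, -0.024, -0.012, 0, 0, 0, 0],
    [0, -0.031, -0.0155, 0, 0, 0, 0],
    [0, -0.036, -0.018, 0, 0, 0, 0]
  ]
}}

```text
time_s: 11.05
tool_pos: [0.5944, 0.0926, 0.0272]
eef_rot: [3.141, -0.002, 0.468]
ft_force: [1.9, 1.7, 2.3]
gripper_width: 0.0001
finger_force: 1.3
```

Request:
{"method": "jog_arm", "body": {
  "rows": [
    [0, -0.002, -0.001, 0, 0, 0, 0],
    [0, -0.004, -0.002, 0, 0, 0, 0],
    [0, -0.006, -0.003, 0, 0, 0, 0],
    [0, -0.008, -0.004, 0, 0, 0, 0],
    [0, -0.01, -0.005, 0, 0, 0, 0]
  ]
}}

```text
time_s: 11.55
tool_pos: [0.5842, 0.0879, 0.0262]
eef_rot: [-3.142, -0.0, 0.469]
ft_force: [2.0, 1.4, 1.4]
gripper_width: 0.0001
finger_force: 1.3
```

Request:
{"method": "jog_arm", "body": {
  "rows": [
    [0, -0.001, -0.0005, 0, 0, 0, 0],
    [0, -0.002, -0.001, 0, 0, 0, 0],
    [0, -0.003, -0.0015, 0, 0, 0, 0],
    [0, -0.004, -0.002, 0, 0, 0, 0],
    [0, -0.005, -0.0025, 0, 0, 0, 0]
  ]
}}

```text
time_s: 12.05
tool_pos: [0.579, 0.0854, 0.0262]
eef_rot: [-3.141, 0.0, 0.469]
ft_force: [1.7, 0.9, 1.3]
gripper_width: -0.0
finger_force: 1.2
```

Request:
{"method": "jog_arm", "body": {
  "rows": [
    [0, -0.0005, -0.00025, 0, 0, 0, 0],
    [0, -0.001, -0.0005, 0, 0, 0, 0],
    [0, -0.0015, -0.0008, 0, 0, 0, 0],
    [0, -0.002, -0.001, 0, 0, 0, 0],
    [0, -0.002, -0.001, 0, 0, 0, 0]
  ]
}}

```text
time_s: 12.55
tool_pos: [0.5775, 0.0844, 0.0263]
eef_rot: [3.141, -0.001, 0.469]
ft_force: [4.0, 1.1, -0.8]
gripper_width: -0.0002
finger_force: 2.0
```

Request:
{"method": "jog_arm", "body": {
  "rows": [
    [0, -0.0005, -0.00025, 0, 0, 0, 0],
    [0, -0.001, -0.0005, 0, 0, 0, 0],
    [0, -0.0013, -0.0007, 0, 0, 0, 0],
    [0, -0.0013, -0.0007, 0, 0, 0, 0],
    [0, -0.0013, -0.0007, 0, 0, 0, 0]
  ]
}}

```text
time_s: 13.05
tool_pos: [0.5776, 0.0838, 0.0269]
eef_rot: [3.14, -0.004, 0.468]
ft_force: [7.4, 2.3, -1.7]
gripper_width: 0.0001
finger_force: 3.8
```

The tall spool has reached its stop too. I retreat and take a final look.

Request:
{"method": "jog_arm", "body": {
  "rows": [
    [0, 0.01, 0.005, 0, 0, 0, 0],
    [0, 0.02, 0.01, 0, 0, 0, 0],
    [0, 0.02, 0.01, 0.04, 0, 0, 0],
    [0, 0.02, 0.01, 0.08, 0, 0, 0],
    [0, 0.02, 0.01, 0.12, 0, 0, 0]
  ]
}}

```text
time_s: 13.55
tool_pos: [0.5953, 0.094, 0.1467]
eef_rot: [-3.14, 0.003, 0.469]
ft_force: [0.3, -0.7, -0.0]
gripper_width: -0.0001
finger_force: 0.0
```

Request:
{"method": "jog_arm", "body": {
  "rows": [
    [0, -0.02, -0.04, 0.02, 0, 0, 0],
    [0, -0.04, -0.08, 0.04, 0, 0, 0],
    [0, -0.06, -0.12, 0.06, 0, 0, 0],
    [0, -0.08, -0.16, 0.06, 0, 0, 0],
    [0, -0.1, -0.2, 0.06, 0, 0, 0]
  ]
}}

```text
time_s: 14.05
tool_pos: [0.4953, -0.1075, 0.207]
eef_rot: [3.141, 0.0, 0.47]
ft_force: [0.9, -1.5, -1.2]
gripper_width: -0.0001
finger_force: 0.0
```

Request:
{"method": "jog_arm", "body": {
  "rows": [
    [0, -0.02, -0.04, 0, 0, 0, 0],
    [0, -0.04, -0.08, 0, 0, 0, 0],
    [0, -0.06, -0.12, 0, 0, 0, 0],
    [0, -0.06, -0.12, 0, 0, 0, 0],
    [0, -0.06, -0.12, 0, 0, 0, 0]
  ]
}}

```text
time_s: 14.55
tool_pos: [0.4355, -0.2267, 0.206]
eef_rot: [-3.14, 0.001, 0.467]
ft_force: [-0.6, -0.3, -0.7]
gripper_width: 0.0002
finger_force: 0.0
```

Run:
```python
from station import *
from h import *
a=snapshot("top")["pixels"][130:280,140:290];b=snapshot("scene")["pixels"][160:310,190:340]
cv2.imwrite("pics/fin.png",cv2.cvtColor(cv2.resize(np.hstack([a,b]),(800,400),interpolation=cv2.INTER_CUBIC),cv2.COLOR_RGB2BGR))
```

```text
(no output)
```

View pics/fin.png

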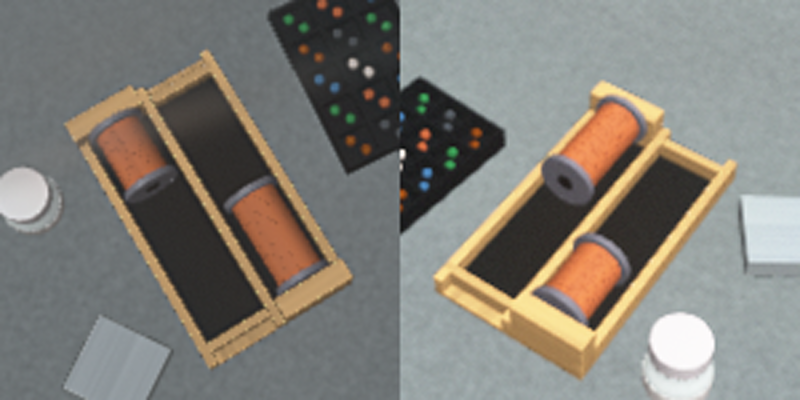

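Both spools lie against their tall stops: the short one's end is near (115,115) in the top view, and the tall one's near (300,280). The jar, block and tray look unmoved.

```bash
python3 -c "
from station import *
print(sign_off())"
```

```text
the job is handed in; nothing more can be done
None
```

Both spools were tipped and pushed against their tall stops, with the jar, steel block and stone tray left in place; I handed the job in at about 15 s of the 54 s allowed, and no verdict came back.

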